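# Tip a dowel out of its pipe and lay it in the batten frame

### The arm

A 7-joint arm with a two-finger parallel gripper is mounted at the origin on the work surface. World frame = base frame: x ahead of the robot, y to its left, z up, the work surface at z = 0. Lengths are in m, angles in rad, forces in N, time in s.
With the tool pointing down it reaches from about 0.425 to 0.925 m from the base axis. Payload 6.8 kg.
Tool frame: the origin (TCP) lies on the front face of the gripper's body, between the roots of the fingers; the fingertips stand 73 mm ahead of it and the grasp point (between the pads) lies 54 mm ahead of it; z points along the fingers, y is the line along which they close (so a half turn about z gives the same grasp; the last joint's range is limited). The gripper opens to 85 mm and grips with 20 to 120 N. Pads are 22 mm wide; open, the fingers measure 114 mm over their backs; the gripper's body (76 mm by 85 mm) begins 54 mm behind the grasp point. The pads swing forward as they close: fully open they stand 13 mm farther back than shut.
Start: joints at [-1.445, 0.477, 0.022, 1.555, -0.011, 1.109, -0.083], TCP at [0.156, 0.657, 0.304] pointing down, gripper open.
Joint ranges: [-2.96, 2.96], [-0.34, 2.1], [-1.41, 1.46], [0.24, 2.44], [-1.37, 4.51], [0.17, 1.92], [-2.96, 2.96]. Speed limits (rad/s): [2.39, 2.39, 3.14, 3.14, 3.14, 3.14, 3.14].

### API

Orientations are given as a unit quaternion [w, x, y, z].
In Python, from station import bot, optics gives the robot as it stands.
- The arm moves only by the tool drive_tool, never from a script. Its argument "deltas" is a list of rows, each an object with "gripper": the closure in counts, from 0 (fully open) to 255 (shut); "offset": the shift along the tool's x, y, z in units of 1000 mm (1.0 is 1000 mm), a list of three; "angular": the turn, a rotation vector about the tool's x, y, z in units of 45 degrees (1.0 is 45 degrees), a list of three. In form: [{"gripper": gripper, "offset": [dx, dy, dz], "angular": [rx, ry, rz]}, ...]. A call has 1 to 5 rows; each row is the pose to reach, as a shift and turn from the pose commanded when the call began, along the tool's axes at that moment; what a row does not reach only later rows make up. A row lasts 1/10 s, in which the tool goes at most 50 mm and 8.59 degrees, less where a joint would pass 70% of its speed; a pose out of reach is approached as far as the arm can. A call with a number of a shift or a turn outside -1 to 1 is refused whole. A call with a gripper value outside its range is refused whole. The fingers move at their own pace and stop on an object; "grip_force" is the grip in N (left out, the last holds). Time passes only in rows, so rows that repeat a pose let the fingers close. It gives the time, the measured TCP pose, the force, the opening and the grip force at its end, in the units of the state.
- bot.get_obs(): the state, without advancing time (a new reading comes with each control period).
- optics.read_camera(name): name is "scene" or "side" or "wrist"; returns the picture (400x640x3 uint8, blue, green, red); there is no depth.
- optics.camera_model(name): a dict with "fx", "fy", "cx", "cy" (pixels), "cam_to_world" (4x4, takes a point from camera to world coordinates). Camera axes: x right, y up, looking along -z (the intrinsics and any distortion apply to the point x, -y, -z); pixel columns grow to the right and rows downward; lengths in m; the calibration is good to about 2 mm. The wrist camera is an equidistant fisheye: a pixel r from the principal point sees the ray r / f radians off the axis. A picture is of the moment at which its call begins: read the wrist's pose just before it. camera_model takes no time and is no camera call; for the wrist camera it gives the pose at the moment of the call.
- bot.hand_in(): hands the job in; it is judged then, once.
The state is a dict: "t": time; "q": joint angles; "joint_vel": joint speeds; "joint_torque": joint torques, N m; "eef_pos": TCP position; "tool_rot": TCP orientation; "contact_force": force on the tool from outside, world axes, zero at the start; "torque": the same for the moment, N m; "gripper_width": opening from 0.0 (shut) to 1.0 (fully open); "grasp_force": force on a finger pad.
Only numpy, scipy, OpenCV 4.12 (cv2) and the standard library are available. Lean on these libraries where they do the work, as an engineer would, in place of code of your own. Each camera call takes 0.05 s, during which the arm holds its last target. There are 200 camera calls.

### The job

Press down the mouth end of the thicker of the two hinged grey pipes until it stops, so that the wooden dowel inside slides out onto the wire rest. Then grip the dowel by its exposed end, lift it over the little wire lip, draw it out of the pipe and lay it down flat (not dropped) in the empty part of the wooden frame, beside the log slices. Leave the thinner pipe alone.

Things in the scene. Friction and masses are not known exactly. Their poses are not given: they have to be found in the camera images.
- tube: Thicker of two hinged grey pipes: outside 40, bore 34, length 200 mm. Origin on its centre line at the hinge, 150 mm above the bench. x runs to the closed end (black cap, x=+130); the mouth, x=-70, faces roughly the robot; y is the hinge axis, z up when level. Level at the start; the mouth end presses down up to 0.5 rad to a firm stop. Stiff hinge (0.1 N m): stays where left.
- plate (a point): Centre of the top of the flat plywood thumb plate on the thicker pipe, 36 x 36 mm, at x=-40, z=+26 mm in the pipe's frame (same axes). Pressing it down takes 3 to 8 N; with the pipe at its stop it has gone down about 22 mm.
- rest (a point): On the thicker pipe (same axes), x=-134, z=-6: middle of the dowel's exposed end once slid out (past 20 degrees, takes under 1 s). Two wires under it, 15 mm wide in all, end in a lip (x=-160) 7 to 8 mm above its underside. The dowel then lies along the pipe, middle at x=-83, sides free. It has 12 mm play upwards in the bore: lift 10 to 12 mm square to the pipe, then draw 65+ mm along it.
- dowel: Plain round wooden dowel, 22 mm thick, 150 mm long, 35 to 60 g, hidden in the thicker pipe at the start. Origin at its middle, on its axis; x runs along it (at the start towards the pipe's closed end).
- frame: Shallow fixed wooden frame: board 340 x 210 x 10 mm with battens 20 mm wide, tops 34 mm above the bench; inside 280 (x) by 150 mm (y). Origin at the centre of its underside, on the bench. The +x end (x from 70 to 140 mm) is filled with log slices 18 mm high; the empty part is x -140 to +70, y -75 to +75 mm, its floor 10 mm above the bench.
- slim_tube: Thinner pipe on a stand of the same kind: outside 25 mm, otherwise the same lengths and axes, hinge also 150 mm high; holds a thinner stick. To be left level.

How it is judged:
By the outcome, as a careful person would: the job done as asked, in the order asked, and still so for the second after the job is handed in, with the robot touching nothing.
It also fails if it takes over 46 s, if anything falls off the work surface, if the arm or the gripper's body presses on something with over 40 N, if the wrist force passes 120 N, or if a joint passes its speed limit or range.

## Working session

There is one attempt and no reset: what is moved stays moved. The work goes in short steps, Python scripts to look and compute and a tool call to move; the robot and the scene stay as the last step left them, time stands still between calls to the robot, and variables do not carry over. Pictures are saved under pics/ and viewed, at most 10 in all, crops included, and the job is handed in when it is done.

Besides the shell and the picture viewer there is one more tool, called after "Emit:" as name([rows], argument=value, ...), one row to a line, values as JSON. drive_tool: Moves the arm, as the interface text tells. Its arguments: {"type":"object","properties":{"deltas":{"type":"array"},"grip_force":{"type":"number"}},"required":["deltas"]}

```bash
mkdir -p pics; ls; python3 - <<'E'
from station import bot, optics
import cv2,numpy as np
np.set_printoptions(precision=4,suppress=True)
o=bot.get_obs();print(o)
a=[]
for n in("scene","side"):
    m=optics.camera_model(n);print(n,m)
    im=optics.read_camera(n);cv2.imwrite(f"pics/{n}0.png",im)
E
```

```text
pics
{'t': 0.0, 'q': array([-1.4451,  0.4778,  0.0223,  1.5564, -0.0115,  1.1093, -0.0831]), 'joint_vel': array([-0.    ,  0.0009, -0.0019, -0.0004, -0.0003,  0.0005,  0.0005]), 'joint_torque': array([  0.0001, -59.645 ,   1.608 , -28.12  ,   0.0125,   0.0096,
         0.    ]), 'eef_pos': array([0.1563, 0.6562, 0.3029]), 'tool_rot': array([-0.    ,  0.1166,  0.9932, -0.0009]), 'contact_force': array([ 0.3477, -0.8768, -0.4793]), 'torque': array([-0.0032, -0.0172, -0.0183]), 'grasp_force': 0.0, 'gripper_width': 1.0024152519855305}
scene {'fx': 507.1539933217916, 'fy': 507.1539933217916, 'cx': 312.1218708264181, 'cy': 202.1115321285531, 'cam_to_world': array([[ 0.6009, -0.6264,  0.4965,  1.2534],
       [ 0.7993,  0.4663, -0.3792, -0.4857],
       [ 0.006 ,  0.6247,  0.7808,  1.1056],
       [ 0.    ,  0.    ,  0.    ,  1.    ]])}
side {'fx': 362.71543674486054, 'fy': 362.71543674486054, 'cx': 314.22990025480965, 'cy': 200.81058071873034, 'cam_to_world': array([[-0.8166,  0.3448, -0.4629,  0.2375],
       [-0.5771, -0.4977,  0.6475,  0.5056],
       [-0.0071,  0.7959,  0.6054,  0.6319],
       [ 0.    ,  0.    ,  0.    ,  1.    ]])}
```

View pics/scene0.png

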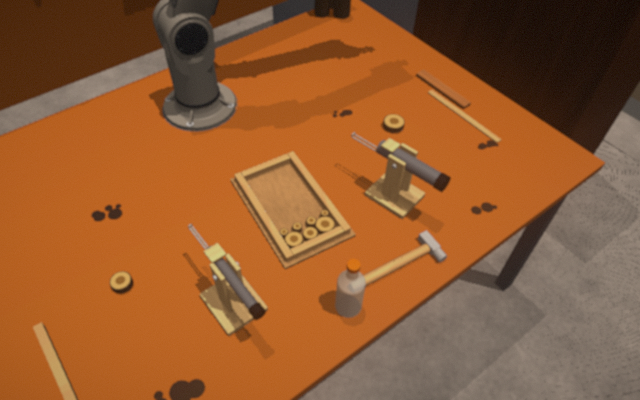

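View pics/side0.png

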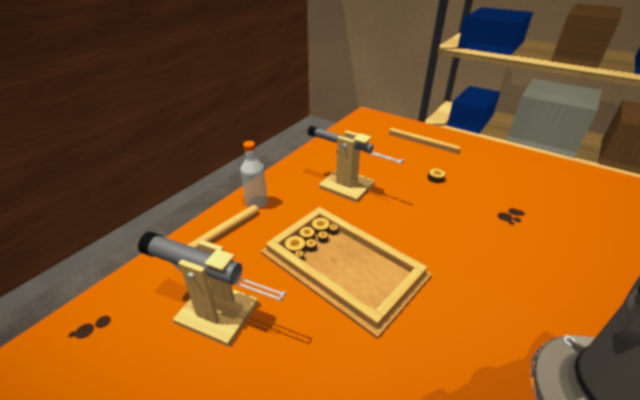

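The scene view shows two stands. One is at about (405,170) and one at (230,280), with the frame at (293,207). The right stand is the near one in the side view, at (200,260), and looks like the thicker pipe. I'll enlarge it in both views.

```bash
cat > h.py <<'E'
from station import bot, optics
import cv2,numpy as np
np.set_printoptions(precision=4,suppress=True)
def ray(n,u,v):
    m=optics.camera_model(n);T=np.array(m["cam_to_world"])
    d=np.array([(u-m["cx"])/m["fx"],-(v-m["cy"])/m["fy"],-1.])
    return T[:3,3],T[:3,:3]@d
def onz(n,u,v,z):
    c,d=ray(n,u,v);return c+d*(z-c[2])/d[2]
def proj(n,P):
    m=optics.camera_model(n);T=np.array(m["cam_to_world"])
    p=T[:3,:3].T@(np.array(P)-T[:3,3]);return np.array([m["cx"]+m["fx"]*p[0]/-p[2],m["cy"]-m["fy"]*p[1]/-p[2]])
def tri(p1,p2,n1="scene",n2="side"):
    a,u=ray(n1,*p1);b,w=ray(n2,*p2);u=u/np.linalg.norm(u);w=w/np.linalg.norm(w)
    s=np.linalg.lstsq(np.c_[u,-w],b-a,rcond=None)[0]
    return (a+u*s[0]+b+w*s[1])/2,np.linalg.norm(a+u*s[0]-b-w*s[1])
E
python3 - <<'E'
from h import *
a=cv2.imread("pics/scene0.png")[120:220,340:460];b=cv2.imread("pics/side0.png")[220:350,130:320]
A=cv2.resize(a,(360,300),interpolation=3);A=cv2.resize(a,(600,500),interpolation=cv2.INTER_CUBIC)
B=cv2.resize(b,None,fx=4,fy=4,interpolation=cv2.INTER_CUBIC)
cv2.imwrite("pics/a5.png",A);cv2.imwrite("pics/b4.png",B)
E
```

```text
(no output)
```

View pics/a5.png

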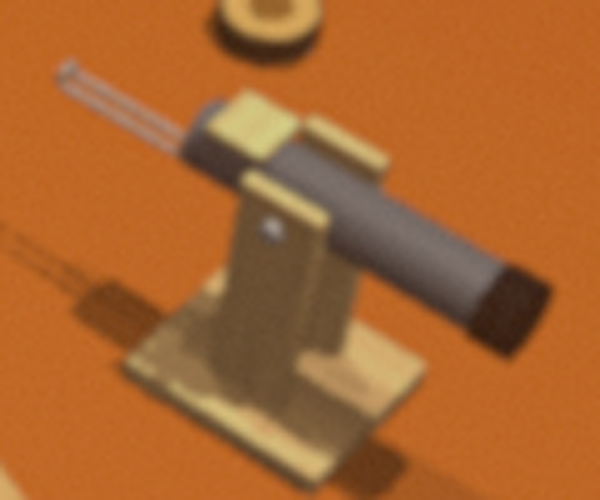

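View pics/b4.png

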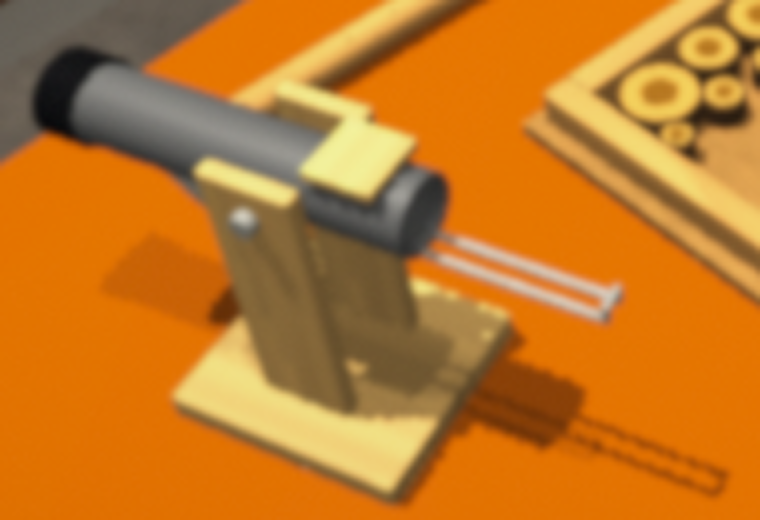

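The plate centre is at scene (391,145) and side (219.5,259.5). The lip is at scene (353,135) and side (282,296). I'll triangulate these and the frame corners.

```bash
python3 - <<'E'
from h import *
S=lambda x,y:(340+x/5-.4,120+y/5-.4)
D=lambda x,y:(130+x/4-.375,220+y/4-.375)
pl=tri(S(255,124),D(358,158));lip=tri(S(66,74),D(608,303))
print("plate",pl,onz("scene",*S(255,124),.176),onz("side",*D(358,158),.176));print("lip",lip)
for s,d in (((248,92),(415,145)),((303,123),(345,118)),((262,158),(302,170)),((207,125),(370,198))):print(tri(S(*s),D(*d)))
# cap end: ridge middle by silhouettes
print("cap", tri(S(530,318),D(62,92)))
v=pl[0]-lip[0];print("yaw",np.arctan2(v[1],v[0]),np.linalg.norm(v[:2]))
print("frame")
for s,d in (((234,182),(379,328)),((294,155),(429,272)),((352,232),(320,208)),((287,258),(263,248))):
  print(onz("scene",*s,.034),onz("side",*d,.034),tri(s,d)[0])
# other pipe's width vs. this
E
```

```text
plate (array([0.6281, 0.2451, 0.173 ]), np.float64(0.001752650244738183)) [0.6306 0.2435 0.176 ] [0.6249 0.2462 0.176 ]
lip (array([0.5114, 0.2196, 0.1334]), np.float64(0.0001827144819342024))
(array([0.6109, 0.2398, 0.1856]), np.float64(0.02210611776402872))
(array([0.6462, 0.246 , 0.187 ]), np.float64(0.02104989565091976))
(array([0.6457, 0.2501, 0.1603]), np.float64(0.018904058788049877))
(array([0.6102, 0.2437, 0.1592]), np.float64(0.018771453692792955))
cap (array([0.796 , 0.2822, 0.1496]), np.float64(0.0005781923662383678))
yaw 0.21469016991066575 0.11948657152772758
frame
[ 0.3842 -0.097   0.034 ] [0.3699 0.1168 0.034 ] [ 0.3539 -0.0166 -0.0796]
[0.3993 0.0982 0.034 ] [ 0.3446 -0.0677  0.034 ] [0.3799 0.0446 0.0949]
[0.7126 0.058  0.034 ] [ 0.6638 -0.1169  0.034 ] [ 0.679  -0.0107  0.0868]
[ 0.6768 -0.1223  0.034 ] [0.6879 0.0823 0.034 ] [ 0.694  -0.0363 -0.0368]
```

```bash
python3 - <<'E'
from h import *
out=[]
def R(a):return np.array([[np.cos(a),-np.sin(a)],[np.sin(a),np.cos(a)]])
c=np.array([.5432,-.0158]);yaw=-.1277
for n,(y0,y1,x0,x1) in(("scene",(140,275,215,370)),("side",(200,340,250,440))):
    im=cv2.imread(f"pics/{n}0.png");crop=cv2.resize(im[y0:y1,x0:x1],None,fx=2.6 if n=="scene" else 2.1,fy=2.6 if n=="scene" else 2.1,interpolation=cv2.INTER_CUBIC)
    s=2.6 if n=="scene" else 2.1
    for (a,b,z,col) in((160,95,.034,(255,0,0)),(140,75,.034,(0,255,0)),(170,105,.01,(255,0,255))):
        pts=[(proj(n,[*(c+R(yaw)@np.array([i*a,j*b])/1000),z])-[x0,y0])*s for i,j in((1,1),(1,-1),(-1,-1),(-1,1))]
        cv2.polylines(crop,[np.int32(pts)],True,col,1)
    out.append(cv2.resize(crop,(400,350)))
cv2.imwrite("pics/ov.png",np.hstack(out))
E
```

```text
(no output)
```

View pics/ov.png

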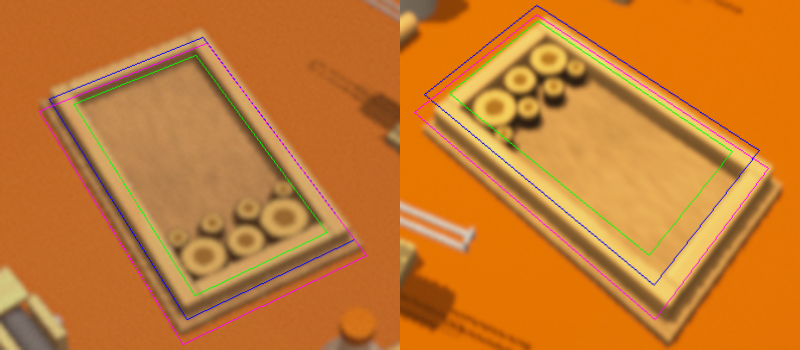

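The frame sits about 1 cm further towards −x and +y than my first guess, so its centre is about (0.534, −0.008) with yaw −0.128. The pipe hinge is about (0.6675, 0.2535) with yaw 0.217, and the distances agree with the given sizes. Next, a helper that turns targets into move numbers.

```bash
cat >> h.py <<'E'
from scipy.spatial.transform import Rotation as Ro
H=np.array([.6675,.2535,.150]);PSI=.217
def pipe(th,psi=PSI):  # columns ex,ey,ez of the pipe
    return (Ro.from_euler('z',psi)*Ro.from_euler('y',-th)).as_matrix()
def toolR(th,psi=PSI): # tool x=-ex, y=ey, z=-ez
    return pipe(th,psi)@np.diag([-1.,1,-1])
def delta(point,R,ahead):
    """move bringing the point `ahead` m in front of the TCP to `point` with tool attitude R"""
    o=bot.get_obs();w=o["tool_rot"];C=Ro.from_quat([w[1],w[2],w[3],w[0]])
    tcp=np.array(point)-R[:,2]*ahead
    d=C.inv().apply(tcp-o["eef_pos"]);a=(C.inv()*Ro.from_matrix(R)).as_rotvec()/np.radians(45)
    print("t",o["t"],"tcp",o["eef_pos"],"->",tcp,"offset",d,"angular",a,"F",o["contact_force"],"w",o["gripper_width"],"g",o["grasp_force"])
E
python3 -c "
from h import *
f=pipe(0)
p=H+f@[-.042,0,.0]; p[2]=.24
delta(p,toolR(.5),.073)"
```

```text
t 0.1 tcp [0.1563 0.6562 0.303 ] -> [0.5923 0.2369 0.3041] offset [-0.5213 -0.3069 -0.0005] angular [-0.1455 -0.626  -0.5614] F [ 0.522  -0.0402  0.1389] w 1.0019057829745244 g 0.0
```

Emit:
drive_tool([
  {"gripper":255,"offset":[-0.05,-0.03,0],"angular":[-0.02,-0.06,-0.06]},
  {"gripper":255,"offset":[-0.09,-0.055,0],"angular":[-0.03,-0.12,-0.12]},
  {"gripper":255,"offset":[-0.13,-0.08,0],"angular":[-0.05,-0.18,-0.18]},
  {"gripper":255,"offset":[-0.17,-0.1,0],"angular":[-0.06,-0.24,-0.24]},
  {"gripper":255,"offset":[-0.21,-0.125,0],"angular":[-0.07,-0.3,-0.3]},
], grip_force=40)

```text
t: 0.6
eef_pos: [0.3331, 0.4848, 0.3037]
tool_rot: [0.121, -0.002, 0.993, 0.013]
contact_force: [0.8, -0.4, -0.4]
gripper_width: 0.142
grasp_force: 0.0
```

```bash
cat > ab.py <<'E'
from h import *
p=H+pipe(0)@[-.042,0,.0]; p[2]=.24
delta(p,toolR(.5),.073)
E
python3 ab.py
```

```text
t 0.6 tcp [0.3331 0.4848 0.3037] -> [0.5923 0.2369 0.3041] offset [-0.2514 -0.2499  0.055 ] angular [-0.0661 -0.324  -0.2607] F [ 0.807  -0.4356 -0.4218] w 0.14166089664102272 g 0.0
```

Emit:
drive_tool([
  {"gripper":255,"offset":[-0.035,-0.035,0.008],"angular":[-0.01,-0.05,-0.04]},
  {"gripper":255,"offset":[-0.07,-0.07,0.016],"angular":[-0.02,-0.1,-0.08]},
  {"gripper":255,"offset":[-0.105,-0.105,0.024],"angular":[-0.03,-0.15,-0.12]},
  {"gripper":255,"offset":[-0.14,-0.14,0.032],"angular":[-0.04,-0.2,-0.16]},
  {"gripper":255,"offset":[-0.17,-0.17,0.038],"angular":[-0.05,-0.24,-0.2]},
])

```text
t: 1.1
eef_pos: [0.5081, 0.315, 0.3026]
tool_rot: [0.214, -0.081, 0.973, 0.023]
contact_force: [0.0, 0.2, 0.1]
gripper_width: -0.005
grasp_force: 0.0
```

```bash
python3 ab.py
```

```text
t 1.1 tcp [0.5081 0.315  0.3026] -> [0.5923 0.2369 0.3041] offset [-0.0646 -0.091   0.0272] angular [-0.0165 -0.0849 -0.0624] F [0.019  0.1764 0.127 ] w -0.0045442257187064735 g 0.0
```

Emit:
drive_tool([
  {"gripper":255,"offset":[-0.022,-0.03,0.009],"angular":[-0.005,-0.028,-0.02]},
  {"gripper":255,"offset":[-0.043,-0.06,0.018],"angular":[-0.01,-0.057,-0.04]},
  {"gripper":255,"offset":[-0.065,-0.091,0.027],"angular":[-0.016,-0.085,-0.062]},
  {"gripper":255,"offset":[-0.065,-0.091,0.027],"angular":[-0.016,-0.085,-0.062]},
  {"gripper":255,"offset":[-0.065,-0.091,0.027],"angular":[-0.016,-0.085,-0.062]},
])

```text
t: 1.6
eef_pos: [0.5917, 0.238, 0.304]
tool_rot: [0.245, -0.103, 0.964, 0.027]
contact_force: [-0.4, 0.7, 0.1]
gripper_width: -0.0
grasp_force: 0.0
```

```bash
python3 ab.py; python3 - <<'E'
from h import *
a=optics.read_camera("wrist");b=optics.read_camera("scene")[110:230,330:470]
cv2.imwrite("pics/w1.png",np.hstack([cv2.resize(a,(480,300)),cv2.resize(b,(320,300))]))
E
```

```text
t 1.6 tcp [0.5917 0.238  0.304 ] -> [0.5923 0.2369 0.3041] offset [-0.0004 -0.0012  0.0001] angular [-0.0012 -0.0026 -0.0044] F [-0.4192  0.674   0.0672] w -0.00017965373194064947 g 0.0
```

View pics/w1.png

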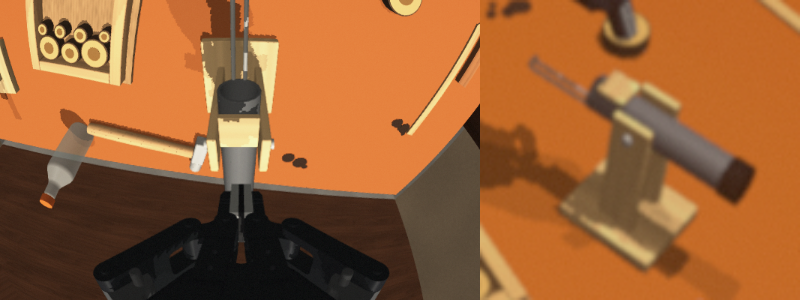

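The wrist view shows the plate (240,130) centred ahead of the closed tips (240,190), so I'll press straight down.

Emit:
drive_tool([
  {"gripper":255,"offset":[0.012,-0.001,0.022],"angular":[0,0,0]},
  {"gripper":255,"offset":[0.024,-0.001,0.044],"angular":[0,0,0]},
  {"gripper":255,"offset":[0.027,-0.001,0.049],"angular":[0,0,0]},
  {"gripper":255,"offset":[0.029,-0.001,0.053],"angular":[0,0,0]},
  {"gripper":255,"offset":[0.031,-0.001,0.057],"angular":[0,0,0]},
])

```text
t: 2.2
eef_pos: [0.592, 0.2398, 0.2409]
tool_rot: [0.246, -0.105, 0.963, 0.028]
contact_force: [-2.3, 0.2, 5.3]
gripper_width: 0.005
grasp_force: 2.7
```

Emit:
drive_tool([
  {"gripper":255,"offset":[0.002,0,0.003],"angular":[0,0,0]},
  {"gripper":255,"offset":[0.003,0,0.006],"angular":[0,0,0]},
  {"gripper":255,"offset":[0.005,0,0.009],"angular":[0,0,0]},
  {"gripper":255,"offset":[0.006,0,0.012],"angular":[0,0,0]},
  {"gripper":255,"offset":[0.006,0,0.012],"angular":[0,0,0]},
])

```text
t: 2.7
eef_pos: [0.5921, 0.2392, 0.2267]
tool_rot: [0.246, -0.105, 0.963, 0.028]
contact_force: [-2.4, 0.3, 2.1]
gripper_width: 0.001
grasp_force: 1.3
```

Emit:
drive_tool([
  {"gripper":255,"offset":[0.001,0,0.002],"angular":[0,0,0]},
  {"gripper":255,"offset":[0.002,0,0.004],"angular":[0,0,0]},
  {"gripper":255,"offset":[0.003,0,0.006],"angular":[0,0,0]},
  {"gripper":255,"offset":[0.003,0,0.006],"angular":[0,0,0]},
])

```text
t: 3.1
eef_pos: [0.5924, 0.239, 0.221]
tool_rot: [0.246, -0.104, 0.963, 0.028]
contact_force: [-14.3, -2.1, 18.1]
gripper_width: 0.0
grasp_force: 11.5
```

```bash
python3 ab.py
```

```text
t 3.1 tcp [0.5924 0.239  0.221 ] -> [0.5923 0.2369 0.3041] offset [-0.0394 -0.0018 -0.0731] angular [ 0.0019  0.0007 -0.0019] F [-14.3063  -2.13    18.0927] w 0.0004638658508895698 g 11.463385013630614
```

It has reached the stop: 18 N, with the tip at the predicted height. I'll hold while the dowel slides, then look.

Emit:
drive_tool([
  {"gripper":255,"offset":[0,0,0],"angular":[0,0,0]},
  {"gripper":255,"offset":[0,0,0],"angular":[0,0,0]},
  {"gripper":255,"offset":[0,0,0],"angular":[0,0,0]},
  {"gripper":255,"offset":[0,0,0],"angular":[0,0,0]},
  {"gripper":255,"offset":[0,0,0],"angular":[0,0,0]},
])

```text
t: 3.6
eef_pos: [0.5924, 0.2389, 0.221]
tool_rot: [0.246, -0.104, 0.963, 0.028]
contact_force: [-14.3, -3.1, 18.0]
gripper_width: 0.004
grasp_force: 11.6
```

Emit:
drive_tool([
  {"gripper":255,"offset":[0,0,0],"angular":[0,0,0]},
  {"gripper":255,"offset":[0,0,-0.01],"angular":[0,0,0]},
  {"gripper":200,"offset":[0,0,-0.04],"angular":[0,0,0]},
  {"gripper":100,"offset":[0,0,-0.06],"angular":[0,0,0]},
  {"gripper":100,"offset":[0,0,-0.06],"angular":[0,0,0]},
])

```text
t: 4.1
eef_pos: [0.5649, 0.2325, 0.2748]
tool_rot: [0.247, -0.104, 0.963, 0.028]
contact_force: [0.7, 0.6, -0.0]
gripper_width: 0.506
grasp_force: 0.0
```

```bash
python3 - <<'E'
from h import *
a=optics.read_camera("scene")[110:230,330:470];b=optics.read_camera("side")[220:350,150:340];o=bot.get_obs();m=optics.camera_model("wrist");print(m)
w=optics.read_camera("wrist");cv2.imwrite("pics/w2raw.png",w)
cv2.imwrite("pics/sc2.png",a);cv2.imwrite("pics/si2.png",b)
top=np.hstack([cv2.resize(a,(400,300),interpolation=2),cv2.resize(b,(400,300),interpolation=2)])
cv2.imwrite("pics/v2.png",np.vstack([top,np.pad(cv2.resize(w,(480,300)),((0,0),(160,160),(0,0)))]))
f=pipe(.5); delta(H+f@[-.134,0,.05-.006],toolR(.5),.054)
for n,(x0,y0,sx,sy) in(("scene",(330,110,400/140,2.5)),("side",(150,220,400/190,300/130))):
    for p in((-.158,0,-.006),(-.134,0,-.006),(-.07,0,-.006)):
        print(n,(proj(n,H+f@p)-[x0,y0])*[sx,sy])
E
```

```text
{'fx': 309.70691628693146, 'fy': 309.70691628693146, 'cx': 321.23499904322, 'cy': 197.93386285687075, 'cam_to_world': array([[-0.2139, -0.6585, -0.7216,  0.461 ],
       [ 0.9768, -0.143 , -0.1591,  0.2087],
       [ 0.0016, -0.7389,  0.6738,  0.2938],
       [ 0.    ,  0.    ,  0.    ,  1.    ]])}
t 4.25 tcp [0.5645 0.2323 0.2717] -> [0.5068 0.2181 0.1718] offset [ 0.1    -0.0016  0.0594] angular [ 0.0004 -0.0015 -0.0016] F [-0.02    0.292  -0.5643] w 0.6087527602285709 g 0.0
scene [ 79.6081 112.4527]
scene [ 97.625  114.2017]
scene [147.9154 119.0837]
side [257.2875 216.057 ]
side [234.6875 198.4671]
side [174.2931 151.4612]
```

View pics/v2.png

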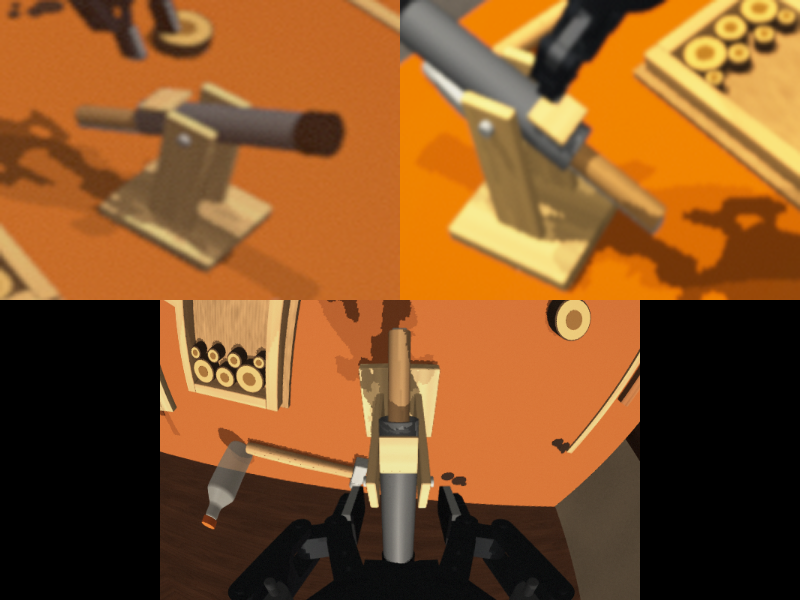

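The dowel is out on the rest: the side view has its end at (657,220) and the scene view at (78,116), both within a few mm of prediction. It is centred between the fingers in the wrist view. Next I go over the exposed end.

Emit:
drive_tool([
  {"gripper":100,"offset":[0.045,-0.001,0],"angular":[0,0,0]},
  {"gripper":100,"offset":[0.085,-0.001,0.01],"angular":[0,0,0]},
  {"gripper":100,"offset":[0.1,-0.0015,0.03],"angular":[0,0,0]},
  {"gripper":100,"offset":[0.1,-0.0015,0.06],"angular":[0,0,0]},
  {"gripper":100,"offset":[0.1,-0.0015,0.06],"angular":[0,0,0]},
])

```text
t: 4.75
eef_pos: [0.506, 0.219, 0.1697]
tool_rot: [0.244, -0.106, 0.964, 0.027]
contact_force: [1.4, -0.3, 0.7]
gripper_width: 0.609
grasp_force: 0.0
```

```bash
python3 - <<'E'
from h import *
a=optics.read_camera("scene")[110:230,330:470];b=optics.read_camera("side")[220:350,150:340]
w=optics.read_camera("wrist")
top=np.hstack([cv2.resize(a,(400,300),interpolation=2),cv2.resize(b,(400,300),interpolation=2)])
cv2.imwrite("pics/v3.png",np.vstack([top,np.pad(cv2.resize(w,(480,300)),((0,0),(160,160),(0,0)))]))
f=pipe(.5); delta(H+f@[-.134,0,-.009],toolR(.5),.054)
E
```

```text
t 4.9 tcp [0.5067 0.2173 0.17  ] -> [0.5316 0.2235 0.1252] offset [-0.0013  0.0008  0.0516] angular [-0.0012 -0.0058 -0.0018] F [ 0.0153 -0.04    0.4968] w 0.6081189476834598 g 0.0
```

View pics/v3.png

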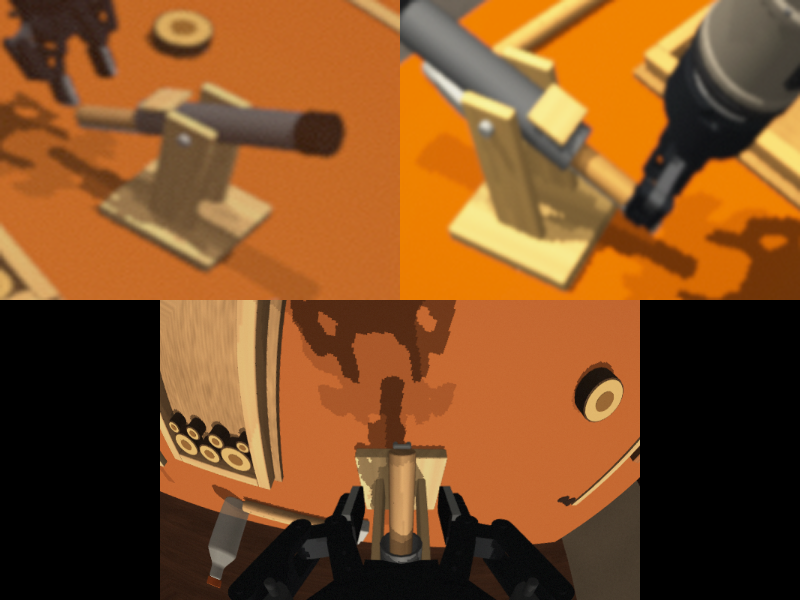

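The dowel (wrist x≈402) lies midway between the fingers (355 and 450), so I'll descend and grip.

Emit:
drive_tool([
  {"gripper":100,"offset":[-0.001,0.001,0.025],"angular":[0,0,0]},
  {"gripper":100,"offset":[-0.001,0.001,0.042],"angular":[0,0,0]},
  {"gripper":100,"offset":[-0.001,0.001,0.051],"angular":[0,0,0]},
  {"gripper":100,"offset":[-0.001,0.001,0.051],"angular":[0,0,0]},
])

```text
t: 5.3
eef_pos: [0.5314, 0.2242, 0.1266]
tool_rot: [0.245, -0.104, 0.964, 0.026]
contact_force: [0.2, -0.1, 0.2]
gripper_width: 0.606
grasp_force: 0.0
```

Emit:
drive_tool([
  {"gripper":150,"offset":[0,0,0],"angular":[0,0,0]},
  {"gripper":180,"offset":[0,0,0],"angular":[0,0,0]},
  {"gripper":255,"offset":[0,0,0],"angular":[0,0,0]},
  {"gripper":255,"offset":[0,0,0],"angular":[0,0,0]},
  {"gripper":255,"offset":[0,0,0],"angular":[0,0,0]},
], grip_force=35)

```text
t: 5.8
eef_pos: [0.5313, 0.2249, 0.1281]
tool_rot: [0.246, -0.105, 0.963, 0.027]
contact_force: [-3.3, -1.0, 5.5]
gripper_width: 0.243
grasp_force: 34.4
```

Gripped: width about 21 mm, force 34 N. I'll lift square to the pipe.

Emit:
drive_tool([
  {"gripper":255,"offset":[0,0,-0.003],"angular":[0,0,0]},
  {"gripper":255,"offset":[0,0,-0.006],"angular":[0,0,0]},
  {"gripper":255,"offset":[0,0,-0.009],"angular":[0,0,0]},
  {"gripper":255,"offset":[0,0,-0.011],"angular":[0,0,0]},
  {"gripper":255,"offset":[0,0,-0.011],"angular":[0,0,0]},
])

```text
t: 6.3
eef_pos: [0.5259, 0.2237, 0.1372]
tool_rot: [0.245, -0.104, 0.963, 0.027]
contact_force: [-0.1, -0.0, -1.8]
gripper_width: 0.245
grasp_force: 34.2
```

```bash
python3 - <<'E'
from h import *
delta(H+pipe(.5)@[-.134,0,.002],toolR(.5),.054)
b=optics.read_camera("side")[230:340,200:330]
cv2.imwrite("pics/v4.png",cv2.resize(b,None,fx=5,fy=5,interpolation=2))
E
```

```text
t 6.3 tcp [0.5259 0.2237 0.1372] -> [0.5264 0.2224 0.1349] offset [ 0.0009 -0.0013  0.0022] angular [ 0.0008 -0.0014 -0.0014] F [-0.0729 -0.0386 -1.8078] w 0.24476729448779785 g 34.15990769863129
```

View pics/v4.png

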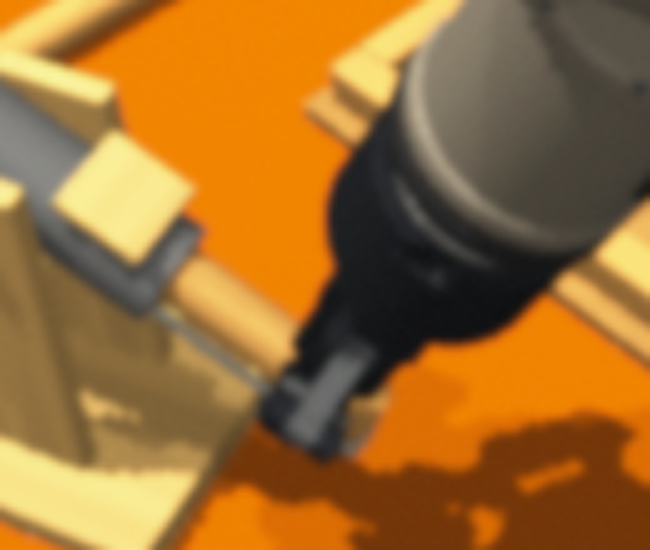

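The dowel is clear of the wires, and the side view shows a gap beneath it at about (230,350). Next I draw it out along the pipe.

Emit:
drive_tool([
  {"gripper":255,"offset":[0.01,0,0],"angular":[0,0,0]},
  {"gripper":255,"offset":[0.02,0,0],"angular":[0,0,0]},
  {"gripper":255,"offset":[0.03,0,0],"angular":[0,0,0]},
  {"gripper":255,"offset":[0.04,0,0],"angular":[0,0,0]},
  {"gripper":255,"offset":[0.04,0,0],"angular":[0,0,0]},
])

```text
t: 6.85
eef_pos: [0.4905, 0.2156, 0.117]
tool_rot: [0.244, -0.105, 0.964, 0.027]
contact_force: [-0.4, 0.7, -1.1]
gripper_width: 0.249
grasp_force: 34.2
```

Emit:
drive_tool([
  {"gripper":255,"offset":[0.012,0,0],"angular":[0,0,0]},
  {"gripper":255,"offset":[0.024,0,0],"angular":[0,0,0]},
  {"gripper":255,"offset":[0.034,0,0],"angular":[0,0,0]},
  {"gripper":255,"offset":[0.042,0,0],"angular":[0,0,0]},
  {"gripper":255,"offset":[0.042,0,0],"angular":[0,0,0]},
])

```text
t: 7.35
eef_pos: [0.4553, 0.2079, 0.0974]
tool_rot: [0.245, -0.105, 0.964, 0.027]
contact_force: [0.2, -0.6, -1.4]
gripper_width: 0.245
grasp_force: 34.2
```

```bash
python3 - <<'E'
from h import *
delta([.50,.18,.2],toolR(0),.054)
b=optics.read_camera("side")[200:360,180:420];a=optics.read_camera("scene")[100:240,300:460];w=optics.read_camera("wrist")
cv2.imwrite("pics/v5.png",np.vstack([np.hstack([cv2.resize(b,(400,290),interpolation=2),cv2.resize(a,(400,290),interpolation=2)]),np.pad(cv2.resize(w,(480,300)),((0,0),(160,160),(0,0)))]))
E
```

```text
t 7.35 tcp [0.4553 0.2079 0.0974] -> [0.5   0.18  0.254] offset [-0.1078 -0.0367 -0.1197] angular [ 0.0006  0.6332 -0.001 ] F [ 0.2063 -0.583  -1.4017] w 0.24509946532322485 g 34.2349898815155
```

View pics/v5.png

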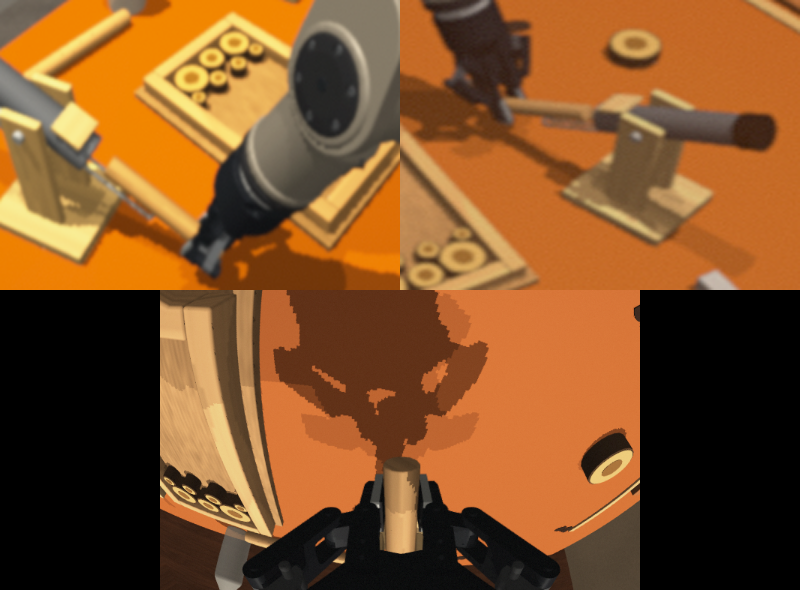

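The dowel is fully out of the pipe and gripped in line. I'll refine the frame pose from the picked inner batten corners (z=0.034).

```bash
python3 - <<'E'
from h import *
s=[(77,95),(190,48),(325,228),(187,286)];d=[(655,278),(748,160),(540,15),(450,95)]
P=[]
for n,L,f in(("scene",s,lambda x,y:(215+x/2.58,140+y/2.593)),("side",d,lambda x,y:(250+(x-400)/2.105,200+y/2.5))):
    q=np.array([onz(n,*f(*p),.034)[:2] for p in L]);print(n,q.tolist());
    print(" sides",np.linalg.norm(q-np.roll(q,-1,0),axis=1),"c",q.mean(0))
# floor mask: low-saturation tan inside frame
im=cv2.imread("pics/scene0.png");hsv=cv2.cvtColor(im,cv2.COLOR_BGR2HSV)
for u,v in((275,190),(290,205),(264,172),(245,190),(320,195),(200,180)):print((u,v),hsv[v,u])
m=cv2.inRange(hsv,(0,0,0),(179,175,255));m[:, :225]=0;m[:,358:]=0;m[:148]=0;m[265:]=0
m=cv2.morphologyEx(m,cv2.MORPH_CLOSE,np.ones((9,9)))
c=max(cv2.findContours(m,0,2)[0],key=cv2.contourArea);print(cv2.contourArea(c),cv2.approxPolyDP(cv2.convexHull(c),4,True).squeeze().tolist())
E
```

```text
scene [[0.38530055502204463, -0.062035178164862925], [0.4015162072602473, 0.07751390769738364], [0.6854524781747797, 0.04325274952132785], [0.6589085630349171, -0.10818760546825534]]
 sides [0.1405 0.286  0.1537 0.2775] c [ 0.5328 -0.0124]
side [[0.399373659796152, 0.0923650463348702], [0.3779038082680074, -0.07275508356669513], [0.6763913143974096, -0.11863915041082729], [0.6893820863222084, 0.04199836071492202]]
 sides [0.1665 0.302  0.1612 0.2943] c [ 0.5358 -0.0143]
(275, 190) [ 15 144 190]
(290, 205) [ 15 145 186]
(264, 172) [ 15 150 126]
(245, 190) [ 16 142 198]
(320, 195) [ 17 138 211]
(200, 180) [ 13 206 193]
7701.0 [[293, 151], [355, 234], [295, 264], [282, 264], [230, 179]]
```

Emit:
drive_tool([
  {"gripper":255,"offset":[-0.005,0,-0.03],"angular":[0,0,0]},
  {"gripper":255,"offset":[-0.01,0,-0.06],"angular":[0,0,0]},
  {"gripper":255,"offset":[-0.02,-0.01,-0.09],"angular":[0,0.1,0]},
  {"gripper":255,"offset":[-0.03,-0.03,-0.12],"angular":[0,0.2,0]},
  {"gripper":255,"offset":[-0.04,-0.05,-0.13],"angular":[0,0.32,0]},
])

```text
t: 8.0
eef_pos: [0.4472, 0.1766, 0.1824]
tool_rot: [0.221, -0.096, 0.971, -0.006]
contact_force: [0.2, -0.1, -0.7]
gripper_width: 0.247
grasp_force: 34.3
```

Both views agree on the frame centre, about (0.534, −0.013) with yaw about −0.15. I'll go above the spot with the dowel level.

```bash
cat > pl.py <<'E'
from h import *
import sys
z=float(sys.argv[1]);psi=-.15;th=float(sys.argv[2]) if len(sys.argv)>2 else 0
r=np.array([np.cos(psi),np.sin(psi)]);mid=np.array([.534,-.013])-.025*r;g=mid-.051*r
print("grasp",g);delta([*g,z],toolR(th,psi),.054)
E
python3 pl.py .12
```

```text
grasp [ 0.4589 -0.0016]
t 8.0 tcp [0.4472 0.1766 0.1824] -> [ 0.4589 -0.0016  0.174 ] offset [ 0.0269 -0.1766  0.0072] angular [0.0263 0.5701 0.4339] F [ 0.2102 -0.0699 -0.6582] w 0.24732028208680032 g 34.32284474372864
```

Emit:
drive_tool([
  {"gripper":255,"offset":[0.005,-0.035,-0.01],"angular":[0,0.12,0.08]},
  {"gripper":255,"offset":[0.01,-0.07,-0.01],"angular":[0.01,0.24,0.17]},
  {"gripper":255,"offset":[0.015,-0.1,0],"angular":[0.015,0.36,0.26]},
  {"gripper":255,"offset":[0.02,-0.14,0.003],"angular":[0.02,0.48,0.35]},
  {"gripper":255,"offset":[0.027,-0.177,0.007],"angular":[0.026,0.57,0.434]},
])

```text
t: 8.5
eef_pos: [0.4593, -0.0044, 0.1742]
tool_rot: [0.003, 0.074, 0.997, 0.002]
contact_force: [0.9, 1.1, -1.2]
gripper_width: 0.244
grasp_force: 34.3
```

```bash
python3 pl.py .12
```

```text
grasp [ 0.4589 -0.0016]
t 8.5 tcp [ 0.4593 -0.0044  0.1742] -> [ 0.4589 -0.0016  0.174 ] offset [0.0008 0.0027 0.0003] angular [0.0045 0.0072 0.0017] F [ 0.8759  1.1183 -1.1754] w 0.24441143321808054 g 34.34268236160278
```

Emit:
drive_tool([
  {"gripper":255,"offset":[0.001,0.002,0.03],"angular":[0.004,0.007,0]},
  {"gripper":255,"offset":[0.001,0.002,0.055],"angular":[0.004,0.007,0]},
  {"gripper":255,"offset":[0.001,0.002,0.075],"angular":[0.004,0.007,0]},
  {"gripper":255,"offset":[0.001,0.002,0.084],"angular":[0.004,0.007,0]},
  {"gripper":255,"offset":[0.001,0.002,0.084],"angular":[0.004,0.007,0]},
])

```text
t: 9.0
eef_pos: [0.4581, -0.0006, 0.0885]
tool_rot: [0.0, 0.072, 0.997, -0.002]
contact_force: [-0.1, 0.2, -0.5]
gripper_width: 0.241
grasp_force: 34.4
```

Emit:
drive_tool([
  {"gripper":255,"offset":[0,0,0.002],"angular":[0,0,0]},
  {"gripper":255,"offset":[0,0,0.004],"angular":[0,0,0]},
  {"gripper":255,"offset":[0,0,0.004],"angular":[0,0,0]},
])

```text
t: 9.3
eef_pos: [0.4586, -0.0005, 0.0857]
tool_rot: [0.002, 0.072, 0.997, -0.002]
contact_force: [0.2, -0.3, -0.4]
gripper_width: 0.246
grasp_force: 34.4
```

Emit:
drive_tool([
  {"gripper":255,"offset":[0,0,0.001],"angular":[0,0,0]},
  {"gripper":255,"offset":[0,0,0.002],"angular":[0,0,0]},
  {"gripper":255,"offset":[0,0,0.002],"angular":[0,0,0]},
])

```text
t: 9.6
eef_pos: [0.4582, -0.0006, 0.0831]
tool_rot: [0.001, 0.072, 0.997, -0.002]
contact_force: [-0.5, -0.2, -1.1]
gripper_width: 0.246
grasp_force: 34.4
```

Emit:
drive_tool([
  {"gripper":255,"offset":[0,0,0.001],"angular":[0,0,0]},
  {"gripper":255,"offset":[0,0,0.002],"angular":[0,0,0]},
  {"gripper":255,"offset":[0,0,0.002],"angular":[0,0,0]},
])

```text
t: 9.9
eef_pos: [0.4583, -0.0006, 0.0827]
tool_rot: [0.001, 0.072, 0.997, -0.002]
contact_force: [-7.3, -0.1, 27.1]
gripper_width: 0.244
grasp_force: 49.4
```

Emit:
drive_tool([
  {"gripper":255,"offset":[0,0,0.001],"angular":[0,0,0]},
  {"gripper":255,"offset":[0,0,0.001],"angular":[0,0,0]},
])

```text
t: 10.1
eef_pos: [0.4583, -0.0005, 0.0826]
tool_rot: [0.001, 0.072, 0.997, -0.002]
contact_force: [-11.5, -0.6, 43.1]
gripper_width: 0.249
grasp_force: 57.5
```

Emit:
drive_tool([
  {"gripper":255,"offset":[0,0,0.001],"angular":[0,0,0]},
  {"gripper":255,"offset":[0,0,0.001],"angular":[0,0,0]},
])

```text
t: 10.3
eef_pos: [0.4583, -0.0005, 0.0826]
tool_rot: [0.001, 0.072, 0.997, -0.002]
contact_force: [-15.8, 0.7, 58.4]
gripper_width: 0.247
grasp_force: 65.6
```

The tips reached the floor and I pushed further than needed, so I'll back off.

Emit:
drive_tool([
  {"gripper":255,"offset":[0,0,-0.003],"angular":[0,0,0]},
  {"gripper":255,"offset":[0,0,-0.005],"angular":[0,0,0]},
  {"gripper":255,"offset":[0,0,-0.005],"angular":[0,0,0]},
])

```text
t: 10.6
eef_pos: [0.4584, -0.0006, 0.0842]
tool_rot: [0.001, 0.072, 0.997, -0.002]
contact_force: [0.6, 0.8, -1.4]
gripper_width: 0.246
grasp_force: 34.4
```

```bash
python3 - <<'E'
from h import *
# where is the dowel? brightness/edge free check: dowel far end in scene & side
print(bot.get_obs()["eef_pos"],bot.get_obs()["contact_force"])
psi=-.15;r=np.array([np.cos(psi),np.sin(psi)])
g=bot.get_obs()["eef_pos"][:2]
e0=cv2.imread("pics/scene0.png").astype(int)
now=optics.read_camera("scene");cv2.imwrite("pics/sc6.png",now)
dif=np.abs(now.astype(int)-e0).sum(2)
for z in(.021,.026,.031):
    print(z,"far end px",proj("scene",[*(g+r*.126),z]))
u,v=proj("scene",[*(g+r*.126),.026]).astype(int)
print(now[v-12:v+13:2,u-14:u+15:2,0]);print(now[v-12:v+13:2,u-14:u+15:2,2])
E
```

```text
[ 0.4584 -0.0006  0.0842] [ 0.5625  0.8105 -1.4095]
0.021 far end px [298.375  217.1824]
0.026 far end px [298.3465 216.0548]
0.031 far end px [298.3179 214.9206]
[[ 46  47  64  83  91  83  73  73  74  73  71  72  80  83  84]
 [ 50  42  54  71  85  89  84  73  73  74  78  83  81  83  84]
 [ 54  43  43  57  79  95  99  83  73  79  83  86  86  84  84]
 [ 70  49  42  46  64  89 106  95  78  85  79  84  82  80  88]
 [ 72  65  45  46  51  79  96  89  72  84  86  84  78  82  83]
 [ 72  72  57  45  46  64  69  56  54  81  84  84  84  80  78]
 [ 72  68  71  57  45  49  52  51  66  81  82  82  81  82  80]
 [ 71  70  73  67  45  43  46  57  75  79  85  77  81  75  77]
 [ 76  71  66  73  63  57  63  73  77  79  79  68  82  59  64]
 [ 82  80  80  78  76  75  75  80  78  83  74  52  80  81  81]
 [ 84  81  83  82  80  82  72  78  81  78  75  38  45  52  55]
 [ 84  84  85  81  68  85  65  65  80  77  80  53  44  49  40]
 [ 81  80  82  76  48  71  80  76  57  66  84  84  90  90  87]]
[[106 108 145 186 202 187 168 169 171 169 169 170 183 193 192]
 [115 102 120 160 192 202 190 168 171 170 182 190 190 192 193]
 [129 103 103 131 175 207 217 184 169 178 188 194 192 194 194]
 [158 117 101 110 147 197 223 209 179 191 189 190 189 187 196]
 [165 150 107 104 121 180 212 195 167 190 193 191 184 186 189]
 [164 164 131 105 109 147 156 127 128 183 191 193 189 184 184]
 [165 162 162 131 104 112 118 116 155 188 190 188 184 189 188]
 [164 162 168 156 111 102 108 133 171 184 191 175 193 190 191]
 [173 164 162 168 143 134 146 168 172 183 185 160 200 171 178]
 [186 183 181 179 174 173 179 185 180 188 169 119 188 199 199]
 [193 189 190 190 180 193 185 195 187 180 169  95 103 127 127]
 [192 194 192 186 156 201 178 177 189 175 181 123 108 117 102]
 [187 184 189 173 112 163 185 180 139 156 190 191 208 209 203]]
```

Emit:
drive_tool([
  {"gripper":255,"offset":[0,0,0],"angular":[0,0.02,0]},
  {"gripper":255,"offset":[0,0,0],"angular":[0,0.03,0]},
  {"gripper":255,"offset":[0,0,0],"angular":[0,0.03,0]},
])

```text
t: 10.95
eef_pos: [0.4584, -0.0007, 0.0838]
tool_rot: [-0.011, 0.073, 0.997, -0.001]
contact_force: [0.3, 0.5, -0.8]
gripper_width: 0.246
grasp_force: 34.4
```

Emit:
drive_tool([
  {"gripper":255,"offset":[0,0,0],"angular":[0,0.015,0]},
  {"gripper":255,"offset":[0,0,0],"angular":[0,0.02,0]},
  {"gripper":255,"offset":[0,0,0],"angular":[0,0.02,0]},
])

```text
t: 11.25
eef_pos: [0.4583, -0.0006, 0.084]
tool_rot: [-0.019, 0.072, 0.997, -0.0]
contact_force: [-1.1, -0.5, -0.8]
gripper_width: 0.245
grasp_force: 34.4
```

```bash
python3 -c "
from h import *
o=bot.get_obs();print(o['eef_pos'],o['contact_force'],o['torque'])
w=o['tool_rot'];print(Ro.from_quat([*w[1:],w[0]]).as_matrix())"
```

```text
[ 0.4583 -0.0006  0.084 ] [-1.0802 -0.5255 -0.8417] [-0.0065 -0.062   0.0511]
[[-0.9888  0.1445 -0.0374]
 [ 0.1445  0.9895  0.0024]
 [ 0.0374 -0.003  -0.9993]]
```

Emit:
drive_tool([
  {"gripper":255,"offset":[0,0,0],"angular":[0,0.012,0]},
  {"gripper":255,"offset":[0,0,0],"angular":[0,0.015,0]},
  {"gripper":255,"offset":[0,0,0],"angular":[0,0.015,0]},
])

```text
t: 11.55
eef_pos: [0.4583, -0.0006, 0.0841]
tool_rot: [-0.025, 0.072, 0.997, 0.0]
contact_force: [-0.7, -0.2, 0.5]
gripper_width: 0.246
grasp_force: 34.4
```

```bash
cat > st.py <<'E'
from h import *
o=bot.get_obs();print(o['eef_pos'],o['contact_force'],o['torque'])
w=o['tool_rot'];print(Ro.from_quat([*w[1:],w[0]]).as_matrix()[2])
E
python3 st.py
```

```text
[ 0.4583 -0.0006  0.0841] [-0.6853 -0.1532  0.4672] [-0.011   0.0007  0.0429]
[ 0.0491 -0.0031 -0.9988]
```

Emit:
drive_tool([
  {"gripper":255,"offset":[0,0,0],"angular":[0,0.012,0]},
  {"gripper":255,"offset":[0,0,0],"angular":[0,0.012,0]},
])

```text
t: 11.75
eef_pos: [0.4583, -0.0006, 0.0841]
tool_rot: [-0.029, 0.072, 0.997, 0.001]
contact_force: [-0.2, -1.1, -0.3]
gripper_width: 0.243
grasp_force: 34.4
```

```bash
python3 st.py
```

```text
[ 0.4583 -0.0006  0.0841] [-0.1771 -1.0737 -0.316 ] [ 0.0667 -0.0396  0.0191]
[ 0.0586 -0.0031 -0.9983]
```

Emit:
drive_tool([
  {"gripper":255,"offset":[0,0,0.0005],"angular":[0,0.012,0]},
  {"gripper":255,"offset":[0,0,0.0005],"angular":[0,0.02,0]},
  {"gripper":255,"offset":[0,0,0.0005],"angular":[0,0.02,0]},
])

```text
t: 12.05
eef_pos: [0.4583, -0.0007, 0.0836]
tool_rot: [-0.037, 0.073, 0.997, 0.001]
contact_force: [-0.1, -0.0, -0.7]
gripper_width: 0.243
grasp_force: 34.4
```

```bash
python3 st.py
```

```text
[ 0.4583 -0.0007  0.0836] [-0.112  -0.0411 -0.7183] [-0.0054 -0.0984  0.0144]
[ 0.0743 -0.0031 -0.9972]
```

Emit:
drive_tool([
  {"gripper":255,"offset":[0,0,0],"angular":[0,0.015,0]},
  {"gripper":255,"offset":[0,0,0],"angular":[0,0.025,0]},
  {"gripper":255,"offset":[0,0,0],"angular":[0,0.025,0]},
])

```text
t: 12.35
eef_pos: [0.4585, -0.0006, 0.0836]
tool_rot: [-0.047, 0.072, 0.996, 0.002]
contact_force: [0.3, 0.2, -0.0]
gripper_width: 0.242
grasp_force: 34.4
```

```bash
python3 st.py
```

```text
[ 0.4585 -0.0006  0.0836] [ 0.3343  0.2425 -0.0006] [-0.0209 -0.2113 -0.0121]
[ 0.0937 -0.003  -0.9956]
```

A y-moment of −0.21 N·m shows the far end is resting on the floor, with the tips about 1 mm above it. I'll release gently in small steps.

Emit:
drive_tool([
  {"gripper":200,"offset":[0,0,0],"angular":[0,-0.005,0]},
  {"gripper":196,"offset":[0,0,0],"angular":[0,-0.005,0]},
  {"gripper":194,"offset":[0,0,0],"angular":[0,-0.005,0]},
  {"gripper":193,"offset":[0,0,0],"angular":[0,-0.005,0]},
  {"gripper":192,"offset":[0,0,0],"angular":[0,-0.005,0]},
], grip_force=20)

```text
t: 12.85
eef_pos: [0.4582, -0.0006, 0.0836]
tool_rot: [-0.045, 0.072, 0.996, 0.002]
contact_force: [0.3, -0.1, -0.6]
gripper_width: 0.247
grasp_force: 23.3
```

Emit:
drive_tool([
  {"gripper":191,"offset":[0,0,0],"angular":[0,0,0]},
  {"gripper":190,"offset":[0,0,0],"angular":[0,0,0]},
  {"gripper":189,"offset":[0,0,0],"angular":[0,0,0]},
  {"gripper":188,"offset":[0,0,0],"angular":[0,0,0]},
  {"gripper":187,"offset":[0,0,0],"angular":[0,0,0]},
])

```text
t: 13.35
eef_pos: [0.4582, -0.0006, 0.0836]
tool_rot: [-0.045, 0.072, 0.996, 0.002]
contact_force: [0.4, -0.3, -0.1]
gripper_width: 0.263
grasp_force: 0.0
```

```bash
python3 st.py
```

```text
[ 0.4582 -0.0006  0.0836] [ 0.4214 -0.3192 -0.108 ] [-0.0419 -0.0408  0.0459]
[ 0.0898 -0.0032 -0.996 ]
```

Emit:
drive_tool([
  {"gripper":175,"offset":[0,0,0],"angular":[0,0,0]},
  {"gripper":150,"offset":[0,0,0],"angular":[0,0,0]},
  {"gripper":120,"offset":[0,0,0],"angular":[0,0,0]},
  {"gripper":120,"offset":[0,0,-0.02],"angular":[0,0,0]},
  {"gripper":120,"offset":[0,0,-0.06],"angular":[0,0,0]},
])

```text
t: 13.85
eef_pos: [0.4615, -0.0013, 0.142]
tool_rot: [-0.048, 0.072, 0.996, 0.001]
contact_force: [0.5, -0.6, 0.0]
gripper_width: 0.532
grasp_force: 0.0
```

Emit:
drive_tool([
  {"gripper":120,"offset":[0,0,-0.04],"angular":[0,0,0]},
  {"gripper":120,"offset":[0,0,-0.08],"angular":[0,0,0]},
  {"gripper":120,"offset":[0,0,-0.12],"angular":[0,0,0]},
  {"gripper":120,"offset":[0,0,-0.15],"angular":[0,0,0]},
  {"gripper":120,"offset":[0,0,-0.15],"angular":[0,0,0]},
])

```text
t: 14.35
eef_pos: [0.4792, -0.0024, 0.297]
tool_rot: [-0.041, 0.073, 0.997, 0.002]
contact_force: [0.8, 0.3, -0.2]
gripper_width: 0.53
grasp_force: 0.0
```

```bash
python3 - <<'E'
from h import *
a=cv2.imread("pics/scene0.png");b=optics.read_camera("scene");cv2.imwrite("pics/end.png",b)
m=(np.abs(a.astype(int)-b).sum(2)>45).astype(np.uint8)
roi=np.zeros_like(m);cv2.fillPoly(roi,[np.int32([(247,182),(288,163),(336,230),(290,248)])],1)
# dowel colour: brighter than before inside floor
br=((b.astype(int)-a).sum(2)>25).astype(np.uint8)&roi
n,l,s,c=cv2.connectedComponentsWithStats(br,connectivity=8)
for i in range(1,n):
    if s[i][4]>25:
        ys,xs=np.nonzero(l==i);r=cv2.minAreaRect(np.c_[xs,ys].astype(np.float32));print(s[i],r)
        P=np.array([onz("scene",x,y,.032)[:2] for x,y in zip(xs,ys)]);v=np.linalg.svd(P-P.mean(0))[2][0]
        t=(P-P.mean(0))@v;print(" mean",P.mean(0),"dir",v,"len",np.ptp(t),"ends",P[t.argmin()],P[t.argmax()])
print(proj("scene",[.509,-.0095,.021]))
E
python3 st.py
```

```text
[274 177  13  18  68] ((279.9120178222656, 186.16952514648438), (19.719167709350586, 3.603170394897461), 58.392494201660156)
 mean [ 0.4698 -0.0014] dir [ 0.9873 -0.1587] len 0.06899769794720019 ends [0.4372 0.0085] [ 0.505  -0.0047]
[285.5353 198.248 ]
[ 0.4779 -0.0026  0.2946] [ 0.3318  0.0248 -0.9888] [-0.0579 -0.1009 -0.0083]
[ 0.0853 -0.0026 -0.9963]
```

Emit:
drive_tool([
  {"gripper":120,"offset":[0,0.04,-0.03],"angular":[0,0,0]},
  {"gripper":120,"offset":[0,0.08,-0.06],"angular":[0,0,0]},
  {"gripper":120,"offset":[0,0.12,-0.09],"angular":[0,0,0]},
  {"gripper":120,"offset":[0,0.16,-0.1],"angular":[0,0,0]},
  {"gripper":120,"offset":[0,0.2,-0.1],"angular":[0,0,0]},
])

```text
t: 14.9
eef_pos: [0.5151, 0.1959, 0.3922]
tool_rot: [-0.044, 0.073, 0.996, 0.002]
contact_force: [1.0, -0.9, -0.1]
gripper_width: 0.53
grasp_force: 0.0
```

```bash
python3 - <<'E'
from h import *
a=cv2.imread("pics/scene0.png");b=optics.read_camera("scene");cv2.imwrite("pics/end2.png",b)
roi=np.zeros(a.shape[:2],np.uint8);cv2.fillPoly(roi,[np.int32([(247,180),(288,161),(338,228),(288,250)])],1)
d=(np.abs(b.astype(int)-a).sum(2)>60).astype(np.uint8)&roi
n,l,s,c=cv2.connectedComponentsWithStats(d,connectivity=8)
for i in range(1,n):
    if s[i][4]>20:
        ys,xs=np.nonzero(l==i)
        P=np.array([onz("scene",x,y,.021)[:2] for x,y in zip(xs,ys)]);v=np.linalg.svd(P-P.mean(0))[2][0]
        t=(P-P.mean(0))@v;print(s[i]," mean",P.mean(0),"dir",v,"len",np.ptp(t),"wid",np.ptp((P-P.mean(0))@[-v[1],v[0]]),"ends",P[t.argmin()],P[t.argmax()])
# intensity across the expected dowel, at both ends and middle
r=np.array([np.cos(-.15),np.sin(-.15)]);nn=np.array([-r[1],r[0]])
for k in(-.09,-.06,-.03,0,.03,.06,.07,.08,.09):
    row=[]
    for w in np.arange(-.03,.031,.006):
        u,v=proj("scene",[*(np.array([.509,-.0095])+r*k+nn*w),.025]);row.append(int(b[round(v),round(u)].sum()))
    print(k,row)
E
```

```text
[274 163  21  13 161]  mean [0.4192 0.0506] dir [0.6901 0.7237] len 0.05903630089578035 wid 0.046009652666326464 ends [0.3968 0.0285] [0.4408 0.0681]
[269 177  32  42 214]  mean [ 0.503  -0.0176] dir [ 0.9926 -0.1216] len 0.16587095470576835 wid 0.025257494436636392 ends [0.4204 0.0021] [ 0.5845 -0.0219]
[287 198  11  15  43]  mean [ 0.5433 -0.01  ] dir [ 0.9922 -0.1247] len 0.056248213441307815 wid 0.009626532870647346 ends [ 0.5107 -0.0058] [ 0.5666 -0.0122]
-0.09 [366, 360, 358, 368, 366, 365, 358, 345, 360, 347, 283]
-0.06 [366, 379, 321, 208, 292, 388, 411, 371, 366, 369, 385]
-0.03 [414, 389, 313, 229, 359, 451, 419, 364, 361, 364, 367]
0 [402, 415, 371, 249, 396, 458, 473, 405, 372, 366, 372]
0.03 [384, 393, 355, 251, 322, 450, 473, 401, 406, 411, 399]
0.06 [393, 393, 385, 245, 354, 431, 467, 406, 412, 395, 404]
0.07 [390, 403, 394, 260, 271, 265, 280, 363, 402, 401, 399]
0.08 [395, 396, 386, 374, 369, 354, 377, 405, 401, 395, 387]
0.09 [376, 384, 401, 404, 401, 391, 405, 367, 384, 417, 402]
```

The dowel's stripe is uniform along its full 150 mm. It lies flat in the empty part, with about 20 mm to the log slices. I'm handing it in.

```bash
python3 -c "
from station import bot
print(bot.hand_in())"
```

```text
the job is handed in; nothing more can be done
None
```

The dowel is out of the thicker pipe and lying flat in the empty part of the frame, about 20 mm clear of the log slices; I handed it in at about 15 s with no verdict returned. At set-down the fingertips pressed the frame floor with up to 58 N before I backed off, and the gripped end fell roughly 10 mm on release with the far end already resting.

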